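Shut down and vent a bench vacuum line by touch

TASK

Shut down the vacuum line with closed fingers, by touch alone: first push the round-headed plunger of the isolation valve fully in, then press down the raised half of the see-saw pump switch until it is fully over, and last press the square key of the vent valve fully down and keep it down. Finish while still holding the key down. The three units only stand on the riser: do not lift, tip or shove them, do not pull the plunger up, and leave everything around them where it stands.

Things in the scene. Friction and masses are not known exactly. Their poses are not given: they have to be found in the camera images.
- valve_unit: isolation valve, loose on the riser, about 1.5 kg: square aluminium base plate 80x80x10 mm carrying an upright round steel body 54 mm across, with a short hose port on each side (96 mm over both) and a black mushroom-headed plunger on top. Origin: centre of its underside; z up; y runs through the ports.
- plunger_top (a point): centre of the top of the plunger's round black head (flat top 34 mm across, head 42 mm across); it stands about 86 to 89 mm above the riser when out and 74 mm when fully in
- plunger (a joint): how far the plunger is pushed down, m: starts at 0 to 0.003, at its stop 0.015; friction of about 4 N, stays where it is left. It could also be pulled up to -0.006, which is wrong.
- switch_unit: pump switch, loose on the riser, about 1.5 kg: grey box 100 (x) x 60 (y) mm, 38 mm high, with a black see-saw paddle 84 (x) x 40 (y) mm on top, bent in a shallow V and pivoted across its middle (pivot along y, 44 mm above the riser, over the unit's centre). At the start the half towards its -x side lies level and the half towards its +x side is raised. Origin: centre of its underside; z up.
- paddle_raised (a point): point on top of the paddle half that is raised at the start, in the middle of its width, 28 mm from the pivot of its 42 mm length; moves with the paddle, from about 62 mm above the riser down to 52 mm when that half lies level
- paddle (a joint): angle of the paddle, rad: starts at 0 to 0.04 (the +x half raised), grows as that half goes down, 0.4 at its stop, where that half is level and the other raised; friction, about 4.5 N pressed at the point; stays where it is left
- vent_unit: vent valve, loose on the riser, about 1.5 kg: low grey box 90 (x) x 70 (y) mm, 34 mm high, with a flat steel bezel 48x48 mm (top 37 mm above the riser), a square black key in it, and a brass silencer 22 mm long on its +x end. Origin: centre of its underside; z up.
- vent_key_top (a point): centre of the flat top of the square key, 34x34 mm; 48 mm above the riser when up, 40 mm when fully down
- vent_key (a joint): how far the key is pressed, m: 0 up, 0.008 at its stop; a spring pushes back with 2 N at the top and 6 N at the bottom and returns it when let go
- beaker: bystander: translucent plastic beaker, 55 mm across, 70 mm high, among the units; origin under its centre
- weight: bystander: brass weight with a knob, 32 mm across, 42 mm high, among the units; origin under its centre
- tweezers: bystander: steel tweezers 124 mm long, 8 mm high, lying at the left end of the riser; origin under their centre
- ring: bystander: clear plastic ring, 38 mm across, 32 mm high, at the left end; origin under its centre
- mug: bystander: white mug, 83 mm across, 86 mm high, handle 32 mm out, at the right end; origin under its centre
- bush: bystander: white plastic bush, 26 mm across, 20 mm high, at the right end; origin under its centre
- riser: instrument riser: grey shelf board 235 (x) x 820 (y) mm on steel legs, fixed; its top is 120 mm above the bench and carries the units. Origin: under its centre, on the bench. Tall fixed things round it: in front a tube rack with a tube on top (0.37 m high), to the left a yellow file (0.30 m), behind a monitor (0.32 m). Fingertips carried 0.36 m above the bench, behind the rack, clear them
Things that resemble listed ones, but are neither listed nor needed, are in the scene too. Leave any green look-alike of the valve_unit alone.

How it is judged:
By the outcome, as a careful person would: the job done as asked, in the order asked, and still so for the second after the job is handed in, while the arm keeps its last pose, push and grip.
It also fails if it takes over 53 s, if anything falls off the work surface, if the arm or the gripper's body presses on something with over 40 N, if the wrist force passes 120 N, or if a joint passes its speed limit or range.

ROBOT

A 6-joint arm with a two-finger parallel gripper is mounted at the origin on a cart in front of the work surface, level with it; the furniture and walls round the work are solid. World frame = base frame: x ahead of the robot, y to its left, z up, the work surface at z = 0. Lengths are in m, angles in rad, forces in N, time in s.
With the tool pointing down it reaches from about 0.275 to 0.825 m from the base axis. Payload 4.9 kg.
Tool frame: the origin (TCP) lies midway between the tips of the shut fingers; the grasp point (between the pads) lies 19 mm behind it (bot.grip_depth is the distance from the TCP to the grasp point, in m); z points along the fingers, y is the line along which they close (so a half turn about z gives the same grasp; the last joint's range is limited). The gripper opens to 85 mm and grips with 20 to 120 N. Pads are 22 mm wide; open, the fingers measure 114 mm over their backs; the gripper's body (76 mm by 85 mm) begins 54 mm behind the grasp point. The pads swing forward as they close: fully open they stand 13 mm farther back than shut.
Start: joints at [1.131, 0.326, -0.193, 1.052, 0, 1.437], TCP at [0.166, 0.525, 0.231] pointing down, gripper open.
Joint ranges: [-2.65, 2.65], [-0.97, 1.79], [-1.3, 1.35], [-1.93, 2.1], [-1.47, 1.37], [-3.14, 3.14]. Speed limits (rad/s): [2.57, 2.57, 3.14, 3.14, 3.14, 3.14].

INTERFACE

Orientations are given as a unit quaternion [w, x, y, z].
In Python, from cell import bot gives the robot as it stands. Calls block until the motion is done:
- bot.move_pose(position, orientation): joint-space move of the TCP to a pose.
- bot.move_linear(position, speed=0.15, rotation=None, until_force=None): straight line of the TCP; rotation=None keeps the orientation; speed is the mean speed in m/s. With until_force (N) it stops when the force on the tool has changed by that much, and returns True; else False.
- bot.goto_joints(angles): joint-space move.
- bot.set_gripper(opening, grasp_force=None): opening from 0.0 (shut) to 1.0 (fully open); grasp_force is the grip in N (None keeps the last); returns when the fingers have stopped.
- bot.wait(seconds).
- bot.solve_ik(position, orientation): joint angles nearest the present ones, or None.
- bot.camera(name): name is "side" or "top"; returns the picture (384x512x3 uint8, red, green, blue); there is no depth.
- bot.calibration(name): a dict with "mtx" (3x3 intrinsics, pixels), "k1" (the pictures are not rectified: a ray, as slopes to the right and down, at radius r is drawn at 1 + k1 r^2 times it, then the intrinsics apply), "extrinsics" (4x4, takes a point from world to camera coordinates). Camera axes: x right, y down, z forward; pixel columns grow to the right and rows downward; lengths in m; the calibration is good to about 2 mm. A picture is of the moment at which its call begins. calibration takes no time and is no camera call.
A pose or a line that the arm cannot do raises bot.PlanningError and nothing moves.
- bot.close_job(): hands the job in; it is judged then, once.
Trained networks look in the newest picture that a camera, given by its name, has taken for a name from the list of things; names that differ only in an ending like _2 or _b are one class to them, and where a whole thing is asked for, a point or a joint stands for the part that bears it (a point fixed in the world has none). Each returns a list of dicts, best first, with "confidence" (0 to 1); they miss things now and then, are a little off and sometimes report something else, mostly with a low value. They report only what shows in the picture. A call takes as long as a camera call. They do not tell look-alikes from the thing itself.
- bot.search_frame(camera, thing): "bbox" ([left, top, width, height] in pixels, round what is visible of it).
Readings, each from a call of its own:
- bot.read_clock(): time.
- bot.read_joint_positions(): joint angles.
- bot.read_joint_vel(): joint speeds.
- bot.read_joint_efforts(): joint torques, N m.
- bot.read_position(): TCP position.
- bot.read_tool_rot(): TCP orientation.
- bot.read_ft_force(): force on the tool from outside, world axes, zero at the start.
- bot.read_moment(): the same for the moment, N m.
- bot.read_gripper_width(): opening from 0.0 (shut) to 1.0 (fully open).
- bot.read_finger_force(): force on a finger pad.
Only numpy, scipy, OpenCV 4.12 (cv2) and the standard library are available. Lean on these libraries where they do the work, as an engineer would, in place of code of your own. Each camera call takes 0.05 s, during which the arm holds its last target. There are 200 camera calls.

## Working session

There is one attempt and no reset: what is moved stays moved. The work goes in short steps, each a Python script; the robot and the scene stay as the last script left them, time stands still between calls to the robot, and variables do not carry over. Pictures are saved under pics/ and viewed, at most 10 in all, crops included, and the job is handed in when it is done.

```bash
ls; mkdir -p pics; python3 - <<'E'
from cell import bot
import cv2
for n in ("top","side"):
    im=bot.camera(n); cv2.imwrite(f"pics/{n}0.png",cv2.resize(im[:,:,::-1],(800,600)))
    c=bot.calibration(n); print(n,c)
    for t in ("valve_unit","plunger_top","switch_unit","paddle_raised","vent_unit","vent_key_top","beaker","weight"):
        print(t,[( [round(v) for v in d["bbox"]],round(d["confidence"],2)) for d in bot.search_frame(n,t)])
print(bot.read_clock(), bot.read_tool_rot())
E
```

```text
pics
top {'mtx': array([[432.56560608,   0.        , 254.85777004],
       [  0.        , 432.56560608, 197.3607949 ],
       [  0.        ,   0.        ,   1.        ]]), 'k1': -0.056396601856876755, 'extrinsics': array([[-0.09127597, -0.99581368, -0.00487962,  0.05497052],
       [-0.97324091,  0.09024248, -0.21132541,  0.69933945],
       [ 0.21088108, -0.01453989, -0.97740358,  1.31870828],
       [ 0.        ,  0.        ,  0.        ,  1.        ]])}
valve_unit [([172, 239, 32, 31], 0.97), ([247, 142, 33, 28], 0.84)]
plunger_top [([180, 240, 12, 16], 0.61)]
switch_unit [([242, 239, 24, 38], 0.56)]
paddle_raised [([248, 245, 17, 26], 0.69)]
vent_unit [([314, 212, 32, 42], 0.7)]
vent_key_top [([326, 227, 11, 14], 0.53), ([131, 222, 16, 16], 0.53)]
beaker [([211, 237, 17, 21], 0.67)]
weight [([293, 257, 10, 11], 0.58)]
side {'mtx': array([[500.11206368,   0.        , 260.37490052],
       [  0.        , 500.11206368, 186.10146696],
       [  0.        ,   0.        ,   1.        ]]), 'k1': -0.07009147044909604, 'extrinsics': array([[-0.90912332, -0.41620421,  0.0163962 ,  0.6167934 ],
       [-0.2777638 ,  0.57645141, -0.76847319,  0.30139235],
       [ 0.31039016, -0.70319117, -0.63967188,  1.28079436],
       [ 0.        ,  0.        ,  0.        ,  1.        ]])}
valve_unit [([261, 229, 36, 44], 0.76), ([206, 123, 177, 226], 0.26)]
plunger_top [([270, 232, 20, 14], 0.68)]
switch_unit [([299, 192, 42, 34], 0.75)]
paddle_raised [([305, 185, 34, 28], 0.58)]
vent_unit [([308, 147, 38, 23], 0.88), ([205, 122, 176, 227], 0.65)]
vent_key_top [([323, 150, 16, 7], 0.41)]
beaker [([285, 208, 21, 30], 0.85), ([326, 121, 8, 15], 0.37)]
weight [([270, 228, 20, 15], 0.23)]
0.9 [-2.83305090e-06  1.52317146e-01  9.88331668e-01  3.13648432e-05]
```

View pics/top0.png

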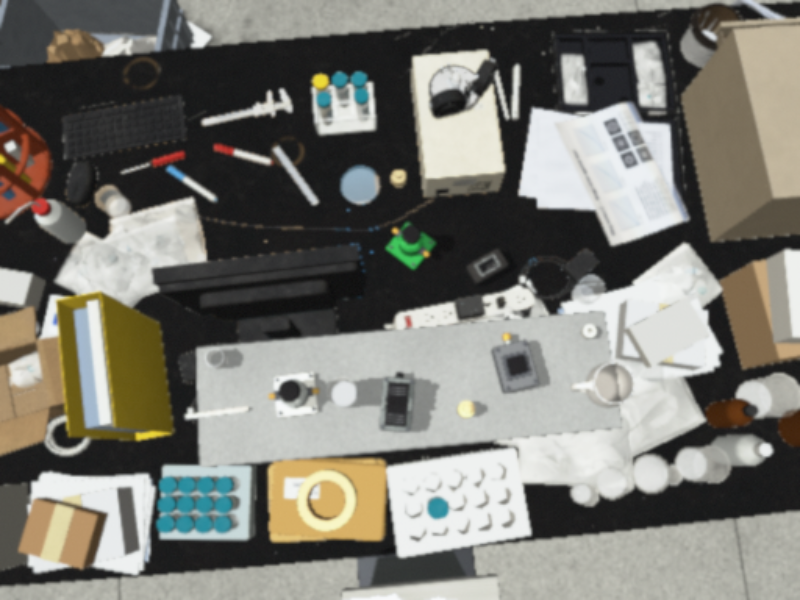

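View pics/side0.png

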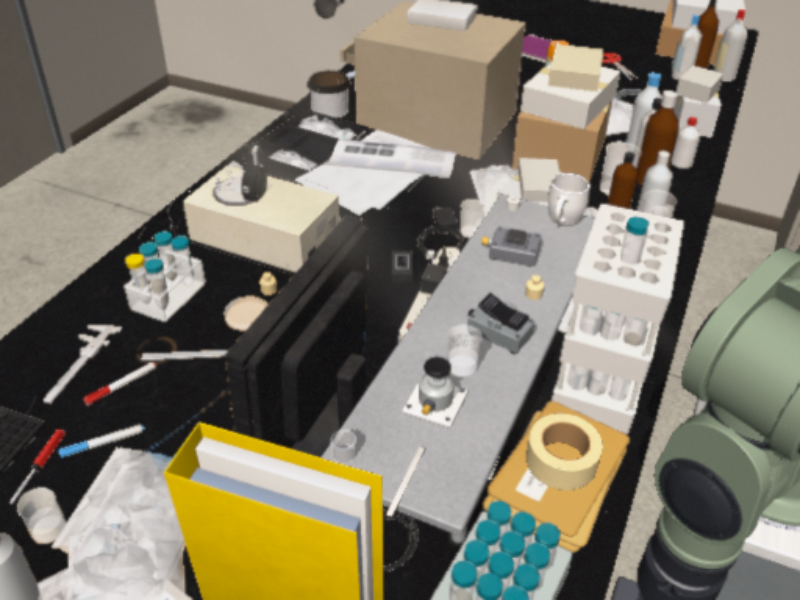

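The top view (800x600 scale) shows the valve at (292,393), switch at (398,402), vent at (516,365), beaker at (344,393) and weight at (467,408). The green look-alike at (410,243) is off the riser. I'll enlarge both views to pick points.

```bash
cat > h.py <<'E'
from cell import bot
import cv2, numpy as np
C={n:bot.calibration(n) for n in ("top","side")}
def ray(n,uv):
    c=C[n]; K=c["mtx"]; d=np.array([c["k1"],0,0,0,0])
    s=np.array([(uv[0]-K[0,2])/K[0,0],(uv[1]-K[1,2])/K[1,1]]); p=s.copy()
    for _ in range(20): p=s/(1+c["k1"]*(p@p))
    R=c["extrinsics"][:3,:3]; t=c["extrinsics"][:3,3]
    return -R.T@t, R.T@np.array([p[0],p[1],1.])
def atz(n,uv,z):
    o,d=ray(n,uv); return o+d*(z-o[2])/d[2]
def proj(n,P):
    c=C[n]; E=c["extrinsics"]
    return cv2.projectPoints(np.array(P,float).reshape(-1,3),cv2.Rodrigues(E[:3,:3])[0],E[:3,3],c["mtx"],np.array([c["k1"],0,0,0.]))[0].reshape(-1,2)
def tri(a,b):
    (o1,d1),(o2,d2)=ray("top",a),ray("side",b)
    s=np.linalg.lstsq(np.c_[d1,-d2],o2-o1,rcond=None)[0]
    p,q=o1+s[0]*d1,o2+s[1]*d2
    return (p+q)/2, np.linalg.norm(p-q)
E
python3 - <<'E'
from h import *
for n,(a,b,w,h),k in (("top",(165,200,185,85),4),("side",(255,140,100,135),4)):
    im=bot.camera(n)[b:b+h,a:a+w,::-1]
    im=cv2.resize(im,None,fx=k,fy=k,interpolation=cv2.INTER_CUBIC)
    im=cv2.convertScaleAbs(im,alpha=1.3,beta=20)
    for i in range(0,w,20): cv2.putText(im,str(a+i),(i*k,8),0,.32,(0,0,255)); cv2.line(im,(i*k,10),(i*k,16),(0,0,255))
    for j in range(0,h,20): cv2.putText(im,str(b+j),(0,j*k+4),0,.32,(0,0,255))
    cv2.imwrite(f"pics/{n}1.png",im)
bb={}
for t,z in (("plunger_top",.207),("paddle_raised",.18),("vent_key_top",.168),("valve_unit",.15),("switch_unit",.14),("vent_unit",.14)):
    u={}
    for n in ("top","side"):
        r=bot.search_frame(n,t)
        if r: x,y,w,h=r[0]["bbox"]; u[n]=(x+w/2,y+h/2); print(t,n,np.round(u[n],1),atz(n,u[n],z).round(4))
    if len(u)==2: print("  tri",*[np.round(v,4) for v in tri(u["top"],u["side"])])
E
```

```text
plunger_top top [185.1 250.6] [0.5372 0.2041 0.207 ]
plunger_top side [279.6 238. ] [0.5329 0.2189 0.207 ]
  tri [0.5382 0.2061 0.1931] 0.001
paddle_raised top [255.5 257.6] [0.5013 0.0065 0.18  ]
paddle_raised side [322.7 199.6] [0.4947 0.0165 0.18  ]
  tri [0.4997 0.0061 0.1704] 0.0046
vent_key_top top [262.4 250.1] [ 0.522  -0.0158  0.168 ]
valve_unit top [262. 155.] [ 0.8174 -0.0429  0.15  ]
valve_unit side [280.6 248.4] [0.5366 0.1978 0.15  ]
  tri [ 0.7559 -0.0525 -0.0945] 0.2658
switch_unit top [253.4 257.2] [0.5061 0.0123 0.14  ]
switch_unit side [320.4 206.6] [0.5023 0.0017 0.14  ]
  tri [0.5026 0.0118 0.149 ] 0.0057
vent_unit top [329.2 232.7] [ 0.558  -0.2218  0.14  ]
vent_unit side [326.6 157.7] [ 0.5588 -0.2166  0.14  ]
  tri [ 0.5594 -0.2224  0.1357] 0.0018
```

View pics/top1.png

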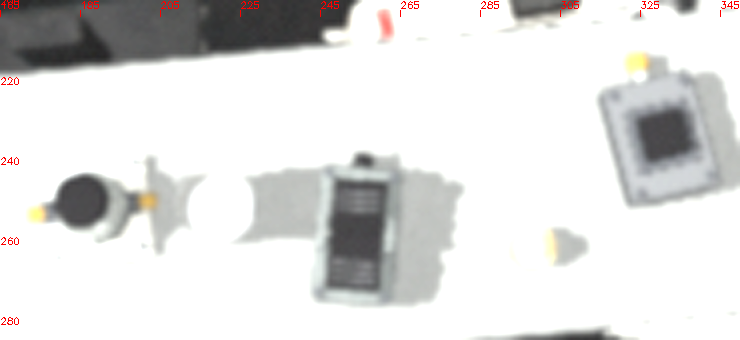

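View pics/side1.png

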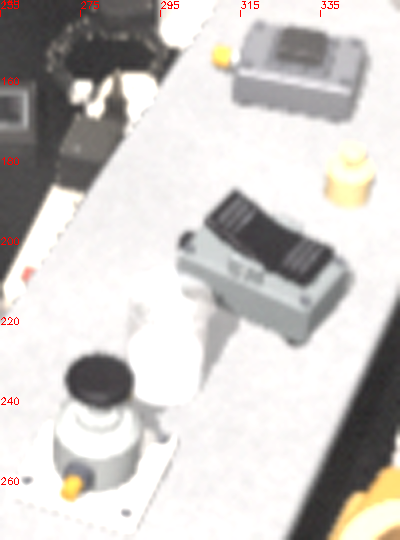

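The enlarged pictures show the plunger head at (185,250) top and (279.5,234) side, the paddle at (254,258) top with its ends at (309.6,191.6) and (335,206) side, and the key at (331.6,233) top and (330,150) side. I'll triangulate these and check the heights.

```bash
python3 - <<'E'
from h import *
np.set_printoptions(suppress=True,precision=4)
for nm,a,b,zs in (("plunger",(185.1,249.9),(279.5,233.8),(.207,)),("padfar",(255.6,244.6),(309.6,191.6),(.172,.188)),("padnear",(253.1,272.4),(335.1,205.9),(.172,.188)),("key",(331.6,233.1),(330.1,150.4),(.168,))):
    print(nm,*tri(a,b)); 
    for z in zs: print("   ",z,atz("top",a,z)[:2],atz("side",b,z)[:2])
s=512/800
for nm,u,z in (("file c",(115,365),.3),("file corner",(165,435),.3),("file corner2",(60,300),.3),("rack",(460,500),.33),("rack l",(390,545),.33),("rack fr",(520,455),.33),("rackbackleft",(385,465),.33),("tube",(437,508),.37),("mon l",(155,275),.32),("mon r",(362,255),.32),
  ("riserBL",(197,348),.12),("riserFL",(200,465),.12),("riserBR",(605,312),.12),("riserFR",(625,428),.12)):
    print(nm,atz("top",np.array(u)*s,z)[:2])
print("valve plate corners", [atz("top",np.array(u)*s,.13)[:2] for u in ((275,375),(318,374),(275,415),(319,413))])
print(proj("top",[[.166,.525,.231]]),proj("side",[[.166,.525,.231]]))
q=bot.read_tool_rot()
for p in ([.166,.525,.37],[.537,.205,.37],[.51,.005,.36],[.54,-.22,.36]): print(bot.solve_ik(p,q), bot.solve_ik(p,[0,0,1,0]),bot.solve_ik(p,[0,.707107,.707107,0]))
E
```

```text
plunger [0.5392 0.2043 0.2048] 5.9230602202697634e-05
    0.207 [0.539 0.204] [0.5384 0.2064]
padfar [0.5375 0.0026 0.1811] 0.0020548412359629327
    0.172 [0.5395 0.0027] [ 0.5396 -0.0079]
    0.188 [0.5378 0.0028] [0.5342 0.0104]
padnear [0.4598 0.0172 0.1719] 0.0006815748026160619
    0.172 [0.4601 0.0173] [0.4594 0.0173]
    0.188 [0.4594 0.0172] [0.4555 0.0351]
key [ 0.5532 -0.2246  0.1639] 0.0004186813734684459
    0.168 [ 0.5529 -0.2238] [ 0.5515 -0.219 ]
file c [0.5989 0.4856]
file corner [0.4733 0.4017]
file corner2 [0.7227 0.5838]
rack [ 0.3277 -0.0748]
rack l [0.2695 0.0418]
rack fr [ 0.3884 -0.1784]
rackbackleft [0.3929 0.0388]
tube [ 0.3221 -0.0355]
mon l [0.746  0.4067]
mon r [0.7479 0.0477]
riserBL [0.6485 0.3956]
riserFL [0.4211 0.3973]
riserBR [ 0.6462 -0.4197]
riserFR [ 0.4157 -0.4236]
valve plate corners [array([0.5797, 0.2419]), array([0.5741, 0.1583]), array([0.5027, 0.2462]), array([0.499 , 0.1615])]
[[ 72.3198 399.5933]] [[411.0485 414.3102]]
[ 1.1305  0.2789  0.0921  1.3841 -0.      1.4363] [1.1305 0.2788 0.092  1.384  0.     1.1305] [1.1305 0.2788 0.092  1.384  0.     2.7013]
[ 0.2363  0.3285  0.1606  1.403  -0.0001  0.5422] [0.2363 0.3285 0.1606 1.4029 0.     0.2363] [0.2363 0.3285 0.1606 1.4029 0.     1.8071]
[-0.135   0.1982 -0.0375  1.3351 -0.0001  0.1709] [-0.135   0.1982 -0.0375  1.3351  0.     -0.135 ] [-0.135   0.1982 -0.0375  1.3351  0.      1.4358]
[-0.5134  0.3458  0.1604  1.3854 -0.0001 -0.2076] [-0.5134  0.3458  0.1604  1.3854  0.     -0.5134] [-0.5134  0.3458  0.1604  1.3854  0.      1.0574]
```

Heights fit: plunger 0.205, near paddle end 0.172 (level), far end 0.181 (the raised one), key 0.164. The paddle ends are 79 mm apart, against 81 mm expected. The valve comes first.

```bash
cat >> h.py <<'E'
def quat(yaw): return [0,-np.sin(yaw/2),np.cos(yaw/2),0]
def press(x,y,ztop,zmin,yaw,force,above=.36):
    bot.move_pose([x,y,above],quat(yaw))
    bot.move_linear([x,y,ztop+.015],speed=.15)
    hit=bot.move_linear([x,y,zmin],speed=.025,until_force=force)
    print("hit",hit,"tcp",np.round(bot.read_position(),4),"F",np.round(bot.read_ft_force(),1),"t",bot.read_clock())
    return hit
E
python3 - <<'E'
from h import *
bot.set_gripper(0.0,20)
p=bot.read_position(); bot.move_linear([p[0],p[1],.37],speed=.2)
press(.539,.2045,.209,.188,0,14,.37)
E
```

```text
hit True tcp [0.539  0.2045 0.194 ] F [-1.2 -0.7  5.4] t 7.2417
```

TCP z is 0.194, which matches the stop, but the force has already relaxed. I'll push a little more to confirm, then lift and take a look.

```bash
python3 - <<'E'
from h import *
print(bot.move_linear([.539,.2045,.189],speed=.015,until_force=14), bot.read_position().round(4) if hasattr(bot.read_position(),'round') else bot.read_position(), bot.read_ft_force())
bot.move_linear([.539,.2045,.36],speed=.2)
press(.529,.0045,.188,.167,-.185,14)
print(bot.move_linear([.529,.0045,.166],speed=.015,until_force=14), bot.read_position(), bot.read_ft_force())
bot.move_linear([.529,.0045,.36],speed=.2)
bot.move_pose([.553,-.2235,.36],quat(.165))
ims=[]
im=bot.camera("top")[200:285,165:350,::-1]; im2=bot.camera("side")[130:275,245:355,::-1]
im=cv2.resize(im,None,fx=2.4,fy=2.4,interpolation=cv2.INTER_CUBIC); im2=cv2.resize(im2,None,fx=3,fy=3,interpolation=cv2.INTER_CUBIC)
o=np.zeros((435,800,3),np.uint8); o[:im.shape[0],:im.shape[1]]=im; o[:435,-330:]=im2; cv2.imwrite("pics/chk.png",o); print(bot.read_clock())
E
```

```text
True [0.539  0.2045 0.1941] [-0.99874988 -0.1543439   5.73168619]
hit True tcp [0.5302 0.0043 0.1719] F [-1.9  0.8  6.5] t 11.6333
True [0.53016069 0.00431853 0.17186243] [-1.11056818 -0.50248149  6.87813834]
14.0
```

View pics/chk.png

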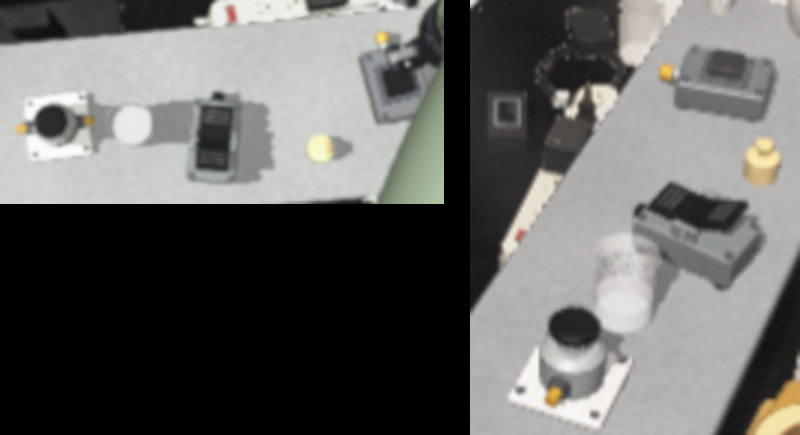

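The plunger is low (573,325 in the side view) and the switch's far half now lies flat with its near half raised (700,207). Nothing else has moved. Next is the key.

```bash
python3 - <<'E'
from h import *
press(.553,-.2235,.168,.154,.165,16)
for z in (.1595,.159):
    bot.move_linear([.553,-.2235,z],speed=.01,until_force=20); bot.wait(.4)
    print(bot.read_position(), bot.read_ft_force(), bot.read_clock())
E
```

```text
hit True tcp [ 0.553  -0.2235  0.1601] F [-1.2  0.5  6.1] t 16.475
[ 0.552967   -0.22352707  0.1600353 ] [-1.79379682  0.4313412   5.61654129] 17.125
[ 0.55302752 -0.22353246  0.16002136] [-3.05545364  0.73825228  9.50679184] 17.775
```

```bash
python3 - <<'E'
from h import *
bot.move_linear([.553,-.2235,.1575],speed=.01,until_force=20); bot.wait(.8)
print(bot.read_position(), bot.read_ft_force())
im2=cv2.resize(bot.camera("side")[130:275,245:355,::-1],None,fx=4,fy=4,interpolation=cv2.INTER_CUBIC); cv2.imwrite("pics/end.png",im2)
E
```

```text
[ 0.5530367  -0.22353876  0.15985963] [-6.23912174  3.42899388 17.48260002]
```

View pics/end.png

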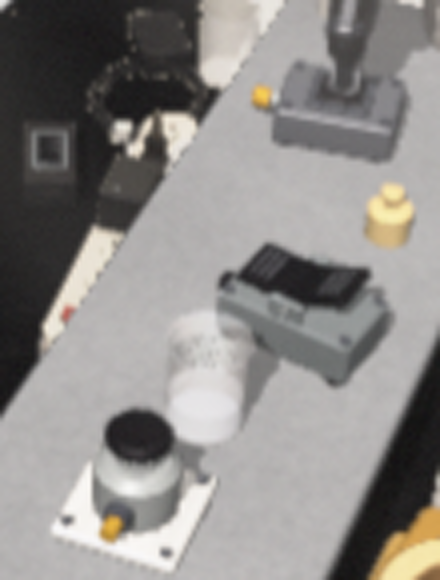

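The fingers are holding the key at (345,95), down at its stop with 17 N. The switch and plunger are as I left them and every unit is in place.

```bash
python3 -c "
from cell import bot
print(bot.close_job())"
```

```text
the job is handed in; nothing more can be done
None
```

The vacuum line is shut down in the order asked and handed in at about 19 s: the plunger is fully in, the switch is fully over, and the fingers are still holding the vent key at its stop with about 17 N.

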